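Thread the seal, bearing and sprocket parts on to their shafts in order

TASK

Put the motorcycle parts on their shafts, each pushed right down flat on what is below it: on the black steering yoke's stem the black dust seal first and then the steel bearing on top of it, and on the silver gearbox casing's shaft the red spacer first, then the gold sprocket with its narrow boss still facing up, then the blue lock nut on top. Leave the green grease tin with the yellow lid standing where it is, and let go of everything.

Things in the scene. Friction and masses are not known exactly. Their poses are not given: they have to be found in the camera images.
- steering_yoke: Target, fixed: black steering yoke lying flat, about 70 mm by 230 mm (long along its y), with a fork ring 60 mm across at each end. In its middle a round boss 68 mm across whose flat top, the seat, is 30 mm above the bench; from it a bright steel stem 16 mm in diameter stands straight up to 72 mm above the bench, its last 8 mm tapering to 8 mm across. Everything else of the yoke is at most 30 mm high. Origin: on the stem's axis at bench height, z up.
- gearbox_case: Target, fixed: silver aluminium gearbox casing lying flat, 110 mm by 170 mm (long along its y), 24 mm high with bolt heads to 31 mm round the edge. In its middle a round boss 68 mm across whose flat top, the seat, is 30 mm above the bench; from it a bright steel shaft 16 mm in diameter stands straight up to 78 mm above the bench, its last 8 mm tapering to 8 mm across. Origin: on the shaft's axis at bench height, z up.
- dust_seal: Loose dust seal: flat black ring with a thin grey circle on top, outside diameter 56 mm, hole 28 mm, 12 mm high, about 50 g. It goes first (lowest) on the yoke. Upright at every start, never lying on its edge; it looks the same from every side, so its yaw does not matter. Origin: centre of its underside, z up.
- bearing: Loose bearing: plain bright steel ring with a circle of dark roller ends on top, outside diameter 52 mm, hole 28 mm, 16 mm high, about 160 g. It goes on the yoke, on top of the dust seal. Upright at every start, never lying on its edge; it looks the same from every side, so its yaw does not matter. Origin: centre of its underside, z up.
- spacer: Loose spacer: plain red ring, outside diameter 44 mm, hole 28 mm, 14 mm high, about 60 g. It goes first (lowest) on the gearbox casing. Upright at every start, never lying on its edge; it looks the same from every side, so its yaw does not matter. Origin: centre of its underside, z up.
- sprocket: Loose sprocket: gold-coloured, a toothed plate 60 mm across the teeth and 6 mm thick, with a round boss of 36 mm diameter rising from 6 mm to 18 mm above its underside (grip it by this boss, from above), hole 28 mm right through, about 220 g. It goes on the gearbox casing, on top of the red spacer, boss up as it lies. Upright at every start, never lying on its edge; it looks the same from every side, so its yaw does not matter. Origin: centre of its underside, z up.
- lock_nut: Loose lock nut: blue ring with six dark slots on top, outside diameter 40 mm, hole 28 mm, 12 mm high, about 50 g. It goes last (topmost) on the gearbox casing, on the sprocket's boss. Upright at every start, never lying on its edge; it looks the same from every side, so its yaw does not matter. Origin: centre of its underside, z up.
- grease_tin: Loose bystander to be left alone: round green tin with a yellow lid, 62 mm across, 44 mm high, about 250 g, standing among the parts. Origin: centre of its underside, z up.
Not all that is in view belongs to the job. Several things look just like the sprocket: the one meant starts farthest from the robot's base. Leave any purple look-alike of the bearing alone.

How it is judged (in metres and radians):
At the end, for the whole second after the job is handed in: Yoke: seal on the seat, bearing on it. Casing: spacer on the seat, sprocket (boss up) on it, lock nut on that. Each within 9 mm of the shaft axis, within 3 mm of the height at which it lies flat, level within 0.12 rad, released, at rest; grease tin upright within 30 mm of its start (horizontal distance between each of dust_seal, bearing and steering_yoke below 0.009 m and z of dust_seal in the frame of steering_yoke between 0.027 and 0.033 m and angle between each of dust_seal, bearing, spacer, sprocket, lock_nut's own z axis and vertical below 0.12 rad and linear speed of each of dust_seal, bearing, spacer, sprocket, lock_nut below 0.02 m/s and contact force between each of dust_seal, bearing, spacer, sprocket, lock_nut and the fingers below 0.05 N and z of bearing in the frame of steering_yoke between 0.039 and 0.045 m and horizontal distance between each of spacer, sprocket, lock_nut and gearbox_case below 0.009 m and z of spacer in the frame of gearbox_case between 0.027 and 0.033 m and z of sprocket in the frame of gearbox_case between 0.041 and 0.047 m and z of lock_nut in the frame of gearbox_case between 0.059 and 0.065 m and distance of grease_tin from where it was at the start of the episode below 0.03 m and angle between grease_tin's own z axis and vertical below 0.2 rad); the robot touches nothing.
It fails at once if the grease tin is knocked over or pushed more than 30 mm away (angle between grease_tin's own z axis and vertical above 0.5 rad or distance of grease_tin from where it was at the start of the episode above 0.03 m).
It also fails if it takes over 112 s, if anything falls off the work surface, if the arm or the gripper's body presses on something with over 40 N, if the wrist force passes 120 N, or if a joint passes its speed limit or range.

ROBOT

A 7-joint arm with a two-finger parallel gripper is mounted at the origin on the work surface. World frame = base frame: x ahead of the robot, y to its left, z up, the work surface at z = 0. Lengths are in mm, angles in degrees, forces in N, time in s.
With the tool pointing down it reaches from about 400 to 850 mm from the base axis. Payload 4.5 kg.
Tool frame: the origin (TCP) lies on the centre line of the jaws, within the pads' length; the fingertips stand 8 mm ahead of it and the grasp point (between the pads) lies 11 mm behind it (manip.finger_overhang is the z of the fingertips in the tool frame, in mm); z points along the fingers, y is the direction in which the jaws open and shut (so a half turn about z gives the same grasp; the last joint's range is limited). The gripper opens to 88 mm and grips with 3 to 60 N. Pads are 18 mm wide; open, the fingers measure 123 mm over their backs; the gripper's body (75 mm by 187 mm) begins 45 mm behind the grasp point.
Start: joints at [-72.032, 39.483, -11.15, 89.685, 9.013, 51.709, -12.324], TCP at [172.582, 600.723, 246.743] pointing down, gripper open.
Joint ranges: [-172.22, 172.22], [-26.19, 119.32], [-84.43, 86.54], [7.71, 146.69], [-57.33, 237.33], [2.42, 119.75], [-152.13, 152.13]. Speed limits (degrees/s): [147.25, 147.25, 180, 180, 180, 180, 180].

INTERFACE

Orientations are given as a 3x3 rotation matrix whose columns are the frame's x, y, z axes.
In Python, from bench import manip, status, vision, ticket gives the robot as it stands. Calls block until the motion is done:
- manip.reach(position, orientation): joint-space move of the TCP to a pose.
- manip.movel(position, max_speed=150, frame=None, guard=None): straight line of the TCP; frame=None keeps the orientation; max_speed is the mean speed in mm/s. With guard (N) it stops when the force on the tool has changed by that much, and returns True; else False.
- manip.movej(angles): joint-space move.
- manip.open_jaws() and manip.gripper_close(): open the fingers fully, or close them until they stop; the grip force is fixed at half the most.
- manip.wait(seconds).
- manip.ik(position, orientation): joint angles nearest the present ones, or None.
- status.get_state(): the state.
- vision.grab_frame(name): name is "scene" or "top" or "wrist"; returns the picture (384x512x3 uint8, red, green, blue); there is no depth.
- vision.get_calibration(name): a dict with "K" (3x3 intrinsics, pixels), "camera_from_world" (4x4, takes a point from world to camera coordinates). Camera axes: x right, y down, z forward; pixel columns grow to the right and rows downward; lengths in mm; the calibration is good to about 2 mm. A picture is of the moment at which its call begins: read the wrist's pose just before it. get_calibration takes no time and is no camera call; for the wrist camera it gives the pose at the moment of the call.
A pose or a line that the arm cannot do raises manip.Unreachable and nothing moves.
- ticket.sign_off(): hands the job in, once; it reports no verdict.
Trained networks look in the newest picture that a camera, given by its name, has taken for a name from the list of things; names that differ only in an ending like _2 or _b are one class to them, and where a whole thing is asked for, a point or a joint stands for the part that bears it (a point fixed in the world has none). Each returns a list of dicts, best first, with "score" (0 to 1); they miss things now and then, are a little off and sometimes report something else, mostly with a low value. They report only what shows in the picture. A call takes as long as a camera call. They do not tell look-alikes from the thing itself.
- vision.silhouettes(camera, target): "mask" (384x512 bool, what is visible of it) and "at" ([row, column] in pixels, amid what is visible of it).
The state is a dict: "time_s": time; "joint_pos": joint angles; "joint_velocities": joint speeds; "effort": joint torques, N m; "tcp_pos": TCP position; "ee_rot": TCP orientation; "contact_force": force on the tool from outside, world axes, zero at the start; "torque": the same for the moment, N m; "grip_width": opening from 0.0 (shut) to 1.0 (fully open).
Only numpy, scipy, OpenCV 4.12 (cv2) and the standard library are available. Lean on these libraries where they do the work, as an engineer would, in place of code of your own. Each camera call takes 0.05 s, during which the arm holds its last target. There are 200 camera calls.

## Working session

There is one attempt and no reset: what is moved stays moved. The work goes in short steps, each a Python script; the robot and the scene stay as the last script left them, time stands still between calls to the robot, and variables do not carry over. Pictures are saved under pics/ and viewed, about 12 in all and at most 16, crops included, and the job is handed in when it is done.

```bash
ls; mkdir -p pics
python3 - <<'E'
from bench import manip,status,vision
import cv2,numpy as np
s=status.get_state();print(s['time_s'],s['tcp_pos'],s['ee_rot'],s['grip_width'],manip.finger_overhang)
for n in('scene','top'):
    im=vision.grab_frame(n);c=vision.get_calibration(n);print(n,c)
    cv2.imwrite(f'pics/{n}0.png',cv2.resize(im[...,::-1],(800,600),interpolation=cv2.INTER_CUBIC))
E
```

```text
pics
0.0 [172.44737724 600.093196   245.90945901] [[-9.61158374e-01  2.75997156e-01 -3.87993829e-04]
 [ 2.75997401e-01  9.61156707e-01 -1.79417717e-03]
 [-1.22264924e-04 -1.83157370e-03 -9.99998315e-01]] 1.000535882083856 8.0
scene {'K': array([[358.57080048,   0.        , 253.2529319 ],
       [  0.        , 358.57080048, 189.73910961],
       [  0.        ,   0.        ,   1.        ]]), 'camera_from_world': array([[ 7.41258406e-01,  6.71199476e-01,  5.21902705e-03,
        -3.68650988e+02],
       [ 5.31795759e-01, -5.82524187e-01, -6.14702239e-01,
        -2.47370067e+02],
       [-4.09547611e-01,  4.58428658e-01, -7.88741985e-01,
         9.53814785e+02],
       [ 0.00000000e+00,  0.00000000e+00,  0.00000000e+00,
         1.00000000e+00]])}
top {'K': array([[439.30313144,   0.        , 251.58851401],
       [  0.        , 439.30313144, 187.90424618],
       [  0.        ,   0.        ,   1.        ]]), 'camera_from_world': array([[ 3.07328967e-03, -9.99932876e-01,  1.11712782e-02,
         8.31666648e+00],
       [-9.82524571e-01, -5.09848737e-03, -1.86063089e-01,
         5.03888590e+02],
       [ 1.86107556e-01, -1.04042296e-02, -9.82474289e-01,
         9.09361005e+02],
       [ 0.00000000e+00,  0.00000000e+00,  0.00000000e+00,
         1.00000000e+00]])}
```

View pics/scene0.png

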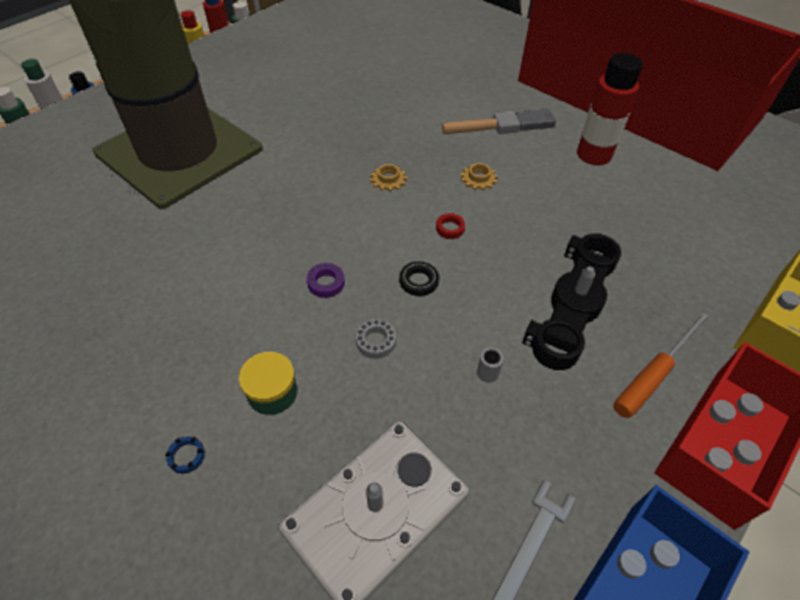

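View pics/top0.png

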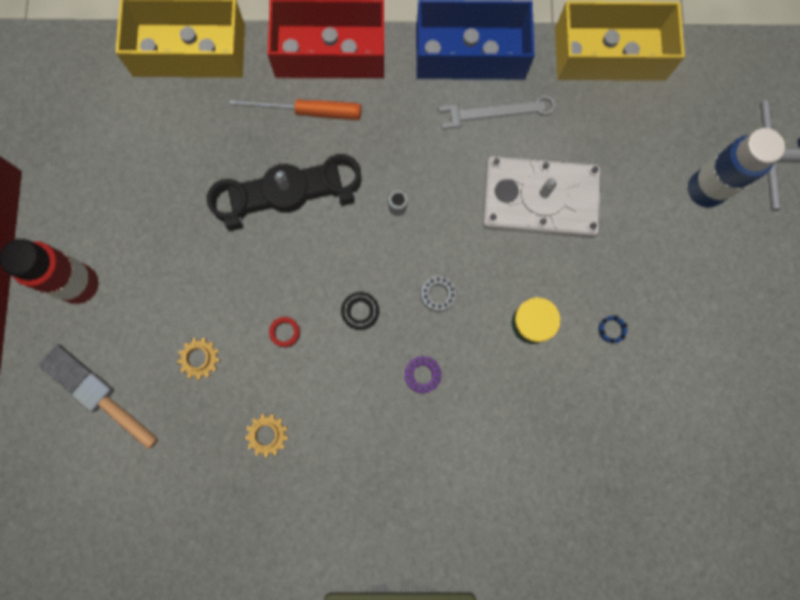

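```bash
cat > h.py <<'E'
from bench import manip,status,vision,ticket
import cv2,numpy as np
def ray(cam,px,z):
    c=vision.get_calibration(cam);T=c['camera_from_world'];R,t=T[:3,:3],T[:3,3]
    d=R.T@np.linalg.inv(c['K'])@np.array([px[0],px[1],1.]);o=-R.T@t
    return (o+d*(z-o[2])/d[2])
def proj(cam,p):
    c=vision.get_calibration(cam);T=c['camera_from_world'];q=c['K']@(T[:3,:3]@np.asarray(p,float)+T[:3,3]);return q[:2]/q[2]
E
python3 - <<'E'
from h import *
for cam in('top','scene'):
  vision.grab_frame(cam)
  for n,h in dict(steering_yoke=30,gearbox_case=28,dust_seal=6,bearing=8,spacer=7,sprocket=6,lock_nut=6,grease_tin=22).items():
    for d in vision.silhouettes(cam,n):
        ys,xs=np.nonzero(d['mask']);(cx,cy),r=cv2.minEnclosingCircle(np.stack([xs,ys],1).astype(np.float32))
        print(cam,n,round(d['score'],2),len(xs),d['at'],(round(cx),round(cy),round(r)),ray(cam,(xs.mean(),ys.mean()),h)[:2].round())
E
```

```text
top steering_yoke 0.74 2360 [123.2, 183.0] (181, 118, 50) [662. 171.]
top gearbox_case 0.87 3429 [123.3, 346.6] (346, 126, 42) [ 654. -207.]
top dust_seal 0.74 358 [203.9, 222.5] (230, 198, 12) [487.  60.]
top bearing 0.86 302 [229.7, 265.1] (270, 239, 12) [396. -31.]
top bearing 0.64 319 [182.5, 277.9] (280, 187, 12) [513. -54.]
top spacer 0.54 199 [207.9, 182.1] (182, 212, 10) [457. 166.]
top sprocket 0.61 379 [226.1, 132.1] (127, 229, 12) [418. 287.]
top lock_nut 0.71 153 [206.3, 391.8] (392, 210, 9) [ 463. -307.]
top grease_tin 0.73 694 [200.2, 342.2] (342, 204, 15) [ 472. -192.]
scene steering_yoke 0.77 2746 [192.6, 368.3] (371, 193, 46) [673. 148.]
scene gearbox_case 0.74 7657 [328.2, 236.8] (240, 329, 62) [ 665. -219.]
scene dust_seal 0.76 429 [181.2, 267.6] (268, 178, 13) [487.  58.]
scene bearing 0.91 403 [175.1, 204.6] (208, 179, 12) [395. -32.]
scene bearing 0.71 469 [208.4, 239.3] (240, 216, 13) [513. -56.]
scene spacer 0.47 219 [140.9, 289.8] (288, 144, 9) [456. 167.]
scene sprocket 0.83 340 [109.6, 305.5] (306, 112, 13) [419. 289.]
scene sprocket 0.67 285 [114.0, 247.9] (248, 113, 11) [312. 186.]
scene lock_nut 0.82 342 [295.9, 120.6] (118, 291, 13) [ 462. -309.]
scene grease_tin 0.72 404 [180.0, 266.7] (268, 178, 13) [496.  48.]
scene grease_tin 0.26 2808 [193.3, 366.5] (370, 192, 46) [671. 156.]
```

The pixels below are in the 800x600 top picture.

- **Sprocket look-alikes:** one at (198,358) at world (418,287), 507 mm from the base, and one at (266,436) at (312,186), 363 mm from the base. I choose the first because it is farther.
- **Bearing look-alikes:** steel at (438,294) and purple at (422,375). I choose the steel one. The steel tube at (398,202) is not part of the job.
- **Single items:** seal (360,310), spacer (284,332), nut (613,329), tin (537,320).

Next I refine the positions with the wrist camera, including a close look at the sprocket.

```bash
cat >> h.py <<'E'
def down(deg):  # tool z down, jaw (y) axis at deg from world x
    a=np.radians(deg);y=np.array([np.cos(a),np.sin(a),0]);z=np.array([0,0,-1.]);return np.stack([np.cross(y,z),y,z],1)
def tri(pa,pb):
    A=[]
    for cam,p in(('top',pa),('scene',pb)):
        c=vision.get_calibration(cam);P=c['K']@c['camera_from_world'][:3];A+=[p[0]*P[2]-P[0],p[1]*P[2]-P[1]]
    A=np.array(A);return np.linalg.lstsq(A[:,:3],-A[:,3],rcond=None)[0]
E
python3 - <<'E'
from h import *
k=.64
yo=tri((281*k,178*k),(588*k,271*k));ca=tri((550*k,183*k),(374*k,488*k));print(yo,ca)
ims=[]
for nm,p in(('sprocket',[418,288]),('steering_yoke',yo),('gearbox_case',ca)):
    manip.reach([p[0],p[1],220],down(90));im=vision.grab_frame('wrist')
    c=vision.get_calibration('wrist');T=c['camera_from_world'];s=status.get_state()
    print(nm,s['time_s'],s['tcp_pos'].round(1) if hasattr(s['tcp_pos'],'round') else s['tcp_pos'],'cam',(-T[:3,:3].T@T[:3,3]).round(),'axis',T[2,:3].round(3), 'f',c['K'][0,0], 'proj0',proj('wrist',[p[0],p[1],0]).round(),'proj72',proj('wrist',[p[0],p[1],72]).round())
    np.savez(f'w_{nm}.npz',K=c['K'],T=T,im=im)
    for d in vision.silhouettes('wrist',nm):
        print(d['score'],d['at'],d['mask'].sum())
    ims.append(im[...,::-1])
b=np.hstack(ims);cv2.imwrite('pics/w1.png',cv2.resize(b,(798,200),interpolation=cv2.INTER_AREA))
b=np.vstack([np.hstack(ims[:2]),np.hstack([ims[2],ims[2]*0])]);cv2.imwrite('pics/w1.png',cv2.resize(b,(800,600),interpolation=cv2.INTER_AREA))
E
```

```text
[667.00236196 170.18157159  64.95291872] [ 658.92737519 -209.59002867   70.08309112]
sprocket 2.525 [417.5 289.7 220.2] cam [334. 288. 358.] axis [ 0.317  0.002 -0.948] f 277.6926242648193 proj0 [250. 166.] proj72 [250. 181.]
0.84 [72.3, 175.2] 1451
0.66 [158.0, 252.1] 1129
steering_yoke 3.6917 [665.3 172.9 220.1] cam [582. 171. 358.] axis [ 0.316  0.003 -0.949] f 277.6926242648193 proj0 [250. 167.] proj72 [249. 182.]
0.81 [166.5, 251.8] 7732
gearbox_case 5.2083 [ 659.7 -206.7  220.2] cam [ 576. -209.  358.] axis [ 0.318  0.003 -0.948] f 277.6926242648193 proj0 [249. 165.] proj72 [249. 180.]
0.84 [163.8, 247.2] 11599
```

View pics/w1.png

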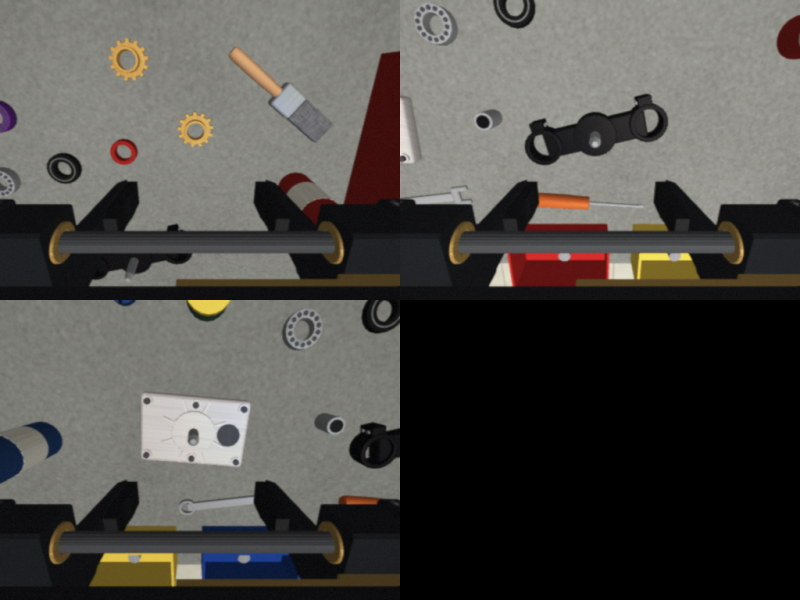

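The wrist view confirms the choice: the far gold sprocket is at (195,130), the nearer look-alike at (128,60), and both stems are near the image centre. Next I zoom in with overlays of the predicted seat and stem to settle the shaft axes.

Run:
```python
from h import *
s=status.get_state();print(np.round(s['tcp_pos'],1))
manip.wait(.5);s=status.get_state();print(np.round(s['tcp_pos'],1),np.round(manip.ik([658.93,-209.59,220],down(90)),2),np.round(s['joint_pos'],2))
from numpy import cos,sin
out=[]
t=np.linspace(0,2*np.pi,73)
for nm,p,h in(('steering_yoke',(667,170.2),72),('gearbox_case',(658.9,-209.6),78)):
    f=np.load(f'w_{nm}.npz');K,T=f['K'],f['T'];S=10
    x0,y0=229,146
    im=cv2.resize(f['im'][y0:y0+44,x0:x0+40,::-1],None,fx=S,fy=S,interpolation=cv2.INTER_CUBIC)
    for r,z,col in((34,30,(0,255,255)),(8,30,(0,0,255)),(8,h-8,(0,255,0)),(4,h,(255,0,0))):
        P=np.stack([p[0]+r*cos(t),p[1]+r*sin(t),z+0*t]);q=K@(T[:3,:3]@P+T[:3,3:]);q=q[:2]/q[2]
        cv2.polylines(im,[(((q.T-[x0,y0])+.5)*S).astype(np.int32)],True,col,1)
    out.append(im)
cv2.imwrite('pics/c1.png',np.hstack(out))
```

```text
[ 659.6 -206.9  220.1]
[ 658.9 -209.6  220. ] [ 24.59  47.53 -22.24  77.97  19.18  58.19  88.77] [ 24.59  47.53 -22.23  77.97  19.18  58.19  88.77]
```

View pics/c1.png

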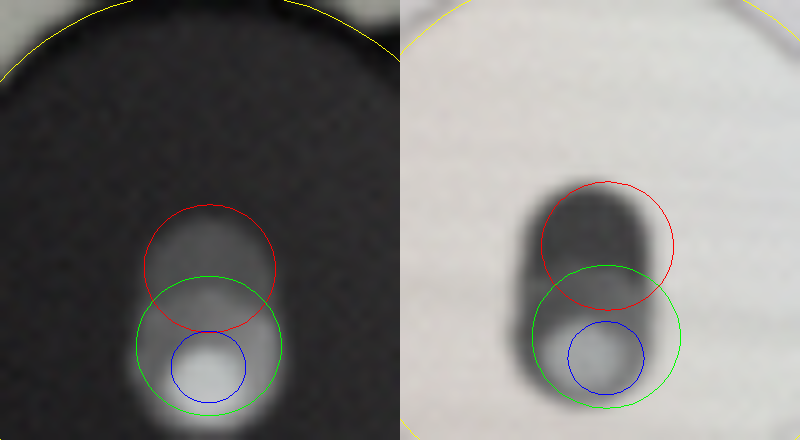

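Run:
```python
from h import *
from numpy import cos,sin
out=[]
t=np.linspace(0,2*np.pi,73)
for nm,p,h in(('gearbox_case',(658.9,-211.2),78),('steering_yoke',(668,170.2),72)):
    manip.reach([p[0],p[1],200],down(90));manip.wait(.5)
    c=vision.get_calibration('wrist');im=vision.grab_frame('wrist');K,T=c['K'],c['camera_from_world'];S=8
    s=status.get_state();print(np.round(s['tcp_pos'],1),s['time_s'],(-T[:3,:3].T@T[:3,3]).round(1))
    x0,y0=np.round(K@(T[:3,:3]@[p[0],p[1],45]+T[:3,3]))[:2]/(T[2,:3]@[p[0],p[1],45]+T[2,3])-[25,30];x0,y0=int(x0),int(y0)
    im=cv2.resize(im[y0:y0+60,x0:x0+50,::-1],None,fx=S,fy=S,interpolation=cv2.INTER_CUBIC)
    for r,z,col in((34,30,(0,255,255)),(8,30,(0,0,255)),(8,h-8,(0,255,0)),(4,h,(255,0,0))):
        P=np.stack([p[0]+r*cos(t),p[1]+r*sin(t),z+0*t]);q=K@(T[:3,:3]@P+T[:3,3:]);q=q[:2]/q[2]
        cv2.polylines(im,[(((q.T-[x0,y0])+.5)*S).astype(np.int32)],True,col,1)
    out.append(im)
cv2.imwrite('pics/c2.png',np.hstack(out))
```

```text
[ 658.9 -211.2  200.2] 6.5583 [ 575.7 -212.6  338.1]
[668.  170.2 200. ] 8.5333 [584.8 168.7 337.9]
```

View pics/c2.png

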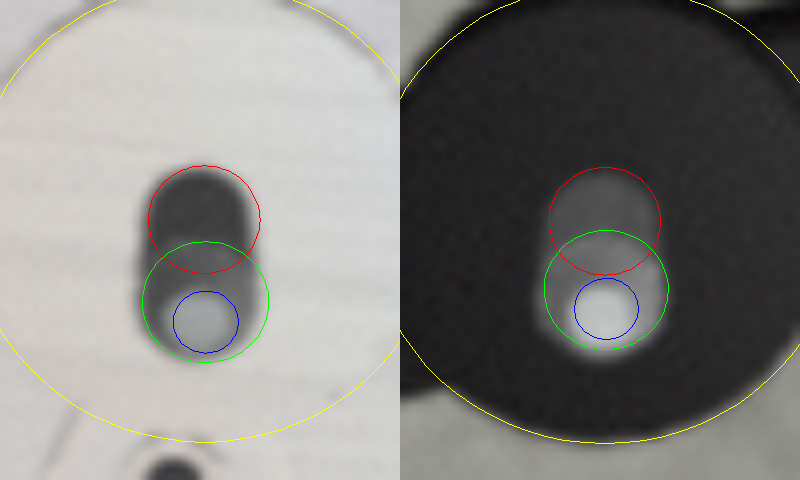

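The overlays match when settled: casing axis ≈ (658.7, −211.6), yoke ≈ (668.4, 169.9). Now the seal.

```bash
cat >> h.py <<'E'
YOKE=(668.4,169.9);CASE=(658.7,-211.6)
def look(nm,p,h):
    manip.reach([p[0],p[1],180],down(90));manip.wait(.4)
    vision.grab_frame('wrist');best=None
    for d in vision.silhouettes('wrist',nm):
        hull=cv2.convexHull(np.argwhere(d['mask'])[:,::-1].astype(np.int32));m=cv2.moments(hull)
        q=ray('wrist',(m['m10']/m['m00'],m['m01']/m['m00']),.6*h)[:2];e=np.hypot(*(q-p))
        if best is None or e<best[0]: best=(e,q)
    print(nm,best);return best[1] if best and best[0]<15 else None
def pick(nm,p,h,g,d):
    q=look(nm,np.array(p,float),h)
    if q is None: raise SystemExit('not found')
    manip.movel([q[0],q[1],g+25],200);manip.wait(.2)
    hit=manip.movel([q[0],q[1],g],60,guard=12);manip.wait(.2)
    manip.gripper_close();w=status.get_state()['grip_width']*88
    print('hit',hit,'width',round(w,1),'expect',d)
    manip.movel([q[0],q[1],170],200)
    if abs(w-d)>5: raise SystemExit('bad grip')
def place(tgt,seat,g):
    manip.reach([*tgt,170],down(90));manip.wait(.5)
    manip.movel([*tgt,seat+g+8],100);manip.wait(.2)
    hit=manip.movel([*tgt,seat+g-1.5],25,guard=8)
    s=status.get_state();print('placed: hit',hit,np.round(s['tcp_pos'],1),'above seat',round(s['tcp_pos'][2]-g-seat,1),'w',round(s['grip_width']*88,1))
    if hit and s['tcp_pos'][2]-g-seat>4: raise SystemExit('early contact')
    manip.open_jaws();manip.wait(.2);manip.movel([*tgt,170],200);print('t',status.get_state()['time_s'])
E
python3 - <<'E'
from h import *
pick('dust_seal',(487,60),12,10.5,56);place(YOKE,30,10.5)
manip.wait(.4);im=vision.grab_frame('wrist');cv2.imwrite('pics/p1.png',im[60:300,100:400,::-1])
E
```

```text
dust_seal (np.float64(4.2645882796785015), array([486.00658309,  55.8527315 ]))
hit False width 53.9 expect 56
placed: hit True [668.5 169.9  40.5] above seat -0.0 w 54.3
t 18.2583
```

View pics/p1.png

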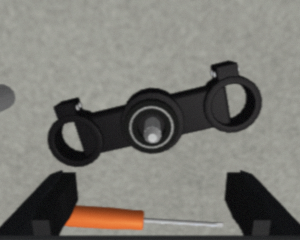

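The seal lies flat round the stem, crop pixel (152,125), with first contact exactly at seat height. Next come the bearing and the spacer.

Run:
```python
from h import *
pick('bearing',(513,-55),16,11,52);place(YOKE,42,11)
manip.wait(.4);a=vision.grab_frame('wrist')
pick('spacer',(457,166),14,10.5,44);place(CASE,30,10.5)
manip.wait(.4);b=vision.grab_frame('wrist')
cv2.imwrite('pics/p2.png',np.hstack([a,b])[60:300,:,::-1][:,::1][:, 100:924][:, :800])
```

```text
bearing (np.float64(3.4301258170892006), array([510.96836073, -57.76373027]))
hit False width 50.4 expect 52
placed: hit True [668.5 169.9  53. ] above seat 0.0 w 50.2
t 28.725
spacer (np.float64(2.8434913848920362), array([454.62149695, 164.44174248]))
hit False width 42.3 expect 44
placed: hit True [ 658.8 -211.7   40.5] above seat -0.0 w 42.4
t 39.9
```

View pics/p2.png

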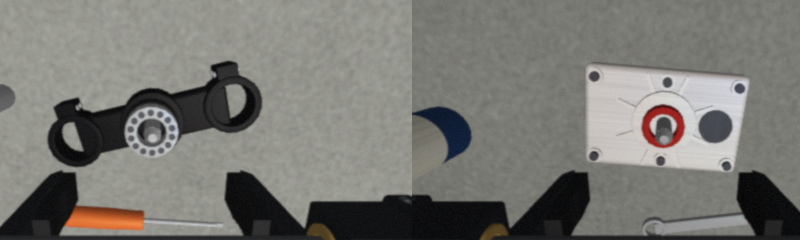

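The bearing is seated on the seal at (152,130), and the spacer is on the casing at (664,127). Now the far sprocket and the nut.

Run:
```python
from h import *
pick('sprocket',(418,288),12,16,36);place(CASE,44,16)
manip.wait(.4);a=vision.grab_frame('wrist')
pick('lock_nut',(463,-308),12,10.5,40);place(CASE,62,10.5)
manip.wait(.4);b=vision.grab_frame('wrist')
manip.reach([450,100,300],down(90));manip.wait(.3)
c=vision.grab_frame('scene');t=vision.grab_frame('top')
u=np.hstack([a[60:300,100:400],b[60:300,100:400]]);v=np.hstack([cv2.resize(c[100:384,60:440],(400,299)),cv2.resize(t[60:360,60:460],(400,299))])
u=cv2.copyMakeBorder(u,0,0,0,200,0)
cv2.imwrite('pics/p3.png',np.vstack([u,v])[...,::-1])
```

```text
sprocket (np.float64(2.59944266828794), array([415.68571071, 286.81629089]))
hit False width 34.5 expect 36
placed: hit True [ 658.8 -211.7   60. ] above seat 0.0 w 34.5
t 52.4833
lock_nut (np.float64(2.5865655105048533), array([ 460.63081632, -309.03792574]))
hit False width 39.1 expect 40
placed: hit True [ 658.8 -211.7   72.5] above seat 0.0 w 39.3
t 62.6
```

View pics/p3.png

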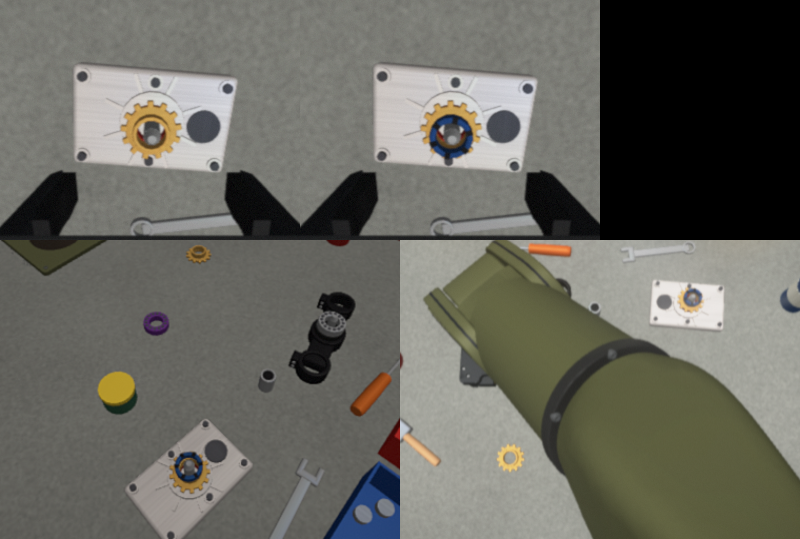

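The nut and sprocket sit centred and level on the casing at (452,132), the bearing is on the yoke, and the tin is standing where it was. Handing in.

```bash
python3 -c "
from h import *
ticket.sign_off();s=status.get_state();print(s['time_s'],s['grip_width'])"
```

```text
the job is handed in; nothing more can be done
the job is handed in; nothing more can be done
```

All five parts are on their shafts and the job is handed in, at about 63 s of the 112 s allowed. The yoke has the dust seal with the steel bearing on it. The casing has the spacer, then the far sprocket boss up, then the lock nut.

- **Seating:** every part first touched within 0.1 mm of the height at which it should lie flat. Grip widths read 1 to 2 mm under the nominal diameters, so every grasp was sound.
- **Last pictures:** the parts looked level and on their shafts. The grease tin stood where it was, and the purple ring and the nearer sprocket look-alike were untouched. The gripper was open and the arm was clear of everything.
- **Not measured:** I judged the final centring and the tin's position by eye. The parts' holes leave only 6 mm of play on the shafts, against the 9 mm allowed.
- **Disagreement:** the first wrist pictures, taken before the arm had settled, were off by up to 3 mm. I retook them settled, and those agreed.

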